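# Dip test at the sample table

## Task

At the rapid-test table one sample tube in the slanted rack has a ring-shaped dip cap that is not pushed down all the way. First press that cap fully home, then take the test stick from its rest, put its round tip in through the hole of the cap until the stick's collar stops on the cap, leave it there for three seconds and draw it straight out. Finish still holding the stick in the gripper, at rest, level and with its result window facing up for reading, about 20 cm above the table; leave the two cassettes and the small bottle where they are.

Things in the scene. Friction and masses are not known exactly. Their poses are not given: they have to be found in the camera images.
- dip_cap (a joint): how far the dip cap is pressed down on its tube, m along the tube's axis: 0 = as high as it can stand, 0.006 = fully home on the tube. It starts 4.5 to 6 mm too high. A tight push fit: it stays where it is left, and moves under about 8 to 10 N along the axis; at home it stops dead.
- dip_cap_port (a point): centre of the dip cap's flat top, moving with the cap, about 93 mm up. z = out of the hole along the tube's axis, which leans 30 deg from vertical to the rack's -x (robot) side; y = along the row of tubes. White ring cap 32 mm wide, 14 high; round hole on its axis: 16 mm wide at the top, 12 from 5 mm down; below the cap the tube is empty, 24 wide, to over 70 mm down. The only cap with a hole.
- dip_tube: the white plastic tube under the dip cap, 27 mm across and 85 mm long, fixed in the rack. Its origin is the origin of the rack moved along the row (y) to this tube's place; axes as the rack's. In this frame the tube's axis runs from (45, 0, 14) mm at its foot in the direction (-0.5, 0, 0.866).
- tube_rack: aluminium slanted rack, 120 mm deep and 200 mm wide, fixed to the table, about 75 mm high; three tubes in a row along its y at -58, 0 and +58 mm, all leaning 30 degrees towards its -x side (where the robot is). Origin on the table, nearly below the tubes' caps.
- closed_tube_a: a bystander in the rack, fixed: the same white tube closed with a solid screw cap 32 mm across, top about as high as the dip cap's. Origin and axes as for dip_tube.
- closed_tube_b: as closed_tube_a, the other one.
- test_stick: white dip-test stick, 30 g. Origin: centre of its handle, on its axis; x to the tip, z out of the face with the result window (front half of the handle). Handle x -45 to 45, 18 mm wide (y), 11 thick (z); round collar 26 mm across at x 45 to 49; then a round-ended stem 7 mm across to x = 109. Starts level on its rest, window up, axis 29.5 mm above the table, tip away from the robot.
- stick_collar (a point): centre of the collar's front face (x = 49 mm on the stick); axes as the stick's.
- stick_tip (a point): the end of the stick's tip (x = 109 mm on the stick); axes as the stick's.
- stick_rest: grey rest, fixed: base plate 150 x 44 x 4 mm (x -53 to 97) and two saddles 8 mm thick: under the handle's rear at x = -36 (31 mm wide, up to 29 high) and under the stem at x = 78 (20 wide, up to 32 high). The handle is free between x = -32 and 45. Origin on the table below the stick's origin, x as the stick's.
- cassette_a: bystander: loose flat white test cassette, 70 x 20 x 4.5 mm, origin at the centre of its underside.
- cassette_b: bystander: as cassette_a, the other one.
- buffer_bottle: bystander: loose small white bottle, 32 mm across, 75 mm high, standing; origin at the centre of its underside.
Not all that is in view belongs to the job. What is shaped like the test_stick but green is not meant.

How it is judged:
By the outcome, as a careful person would: the job done as asked, in the order asked, and still so for the second after the job is handed in, while the arm keeps its last pose, push and grip.
It also fails if it takes over 69 s, if anything falls off the work surface, if the arm or the gripper's body presses on something with over 40 N, if the wrist force passes 120 N, or if a joint passes its speed limit or range.

## Robot

A 6-joint arm with a two-finger parallel gripper is mounted at the origin on the work surface. World frame = base frame: x ahead of the robot, y to its left, z up, the work surface at z = 0. Lengths are in m, angles in rad, forces in N, time in s.
With the tool pointing down it reaches from about 0.375 to 0.9 m from the base axis. Payload 3.1 kg.
Tool frame: the origin (TCP) lies between the finger pads; the fingertips stand manip.finger_overhang ahead of it and the grasp point (between the pads) lies 5 mm behind it (manip.finger_overhang is the distance from the TCP to the fingertips, in m); z points along the fingers, y is the line along which they close (so a half turn about z gives the same grasp; the last joint's range is limited). The gripper opens to 85 mm and grips with 20 to 120 N. Pads are 22 mm wide; open, the fingers measure 114 mm over their backs; the gripper's body (76 mm by 85 mm) begins 54 mm behind the grasp point. The pads swing forward as they close: fully open they stand 13 mm farther back than shut.
Start: joints at [-1.292, 0.527, 1.433, -0, 1.181, -0.178], TCP at [0.276, -0.561, 0.245] pointing down, gripper open.
Joint ranges: [-3.08, 3.08], [-0.75, 2.2], [0.22, 2.44], [-1.43, 4.57], [0, 2.65], [-2.85, 2.85]. Speed limits (rad/s): [2.79, 2.79, 3.14, 3.14, 3.14, 3.14].

## Interface

Orientations are given as a unit quaternion [x, y, z, w].
In Python, from station import manip gives the robot as it stands.
- The arm moves only by the tool drive_tool, never from a script. Its argument "plan" is a list of rows, each a list of 7 numbers: the shift along the tool's x, y, z in m, then the turn, a rotation vector about the tool's x, y, z in degrees, then the opening, from -1 (shut) to 1 (fully open). In form: [[x, y, z, wx, wy, wz, gripper], ...]. A call has 1 to 10 rows; each row shifts and turns the commanded pose from where the row before left it, along the tool's axes as they then stand; what a row does not reach is not made up. A row lasts 1/10 s, in which the tool goes at most 50 mm and 8.59 degrees, less where a joint would pass 70% of its speed; a pose out of reach is approached as far as the arm can. A call is refused whole if a number of a shift passes 0.05 or a number of a turn 8.59, either way. A call with a gripper value outside its range is refused whole. The fingers move at their own pace and stop on an object; "newtons" is the grip in N (left out, the last holds). Time passes only in rows, so rows that do not move let the fingers close. It gives the time, the measured TCP pose, the force, the opening and the grip force at its end, in the units of the state.
- manip.sense(): the state, without advancing time (a new reading comes with each control period).
- manip.snapshot(name): name is "side" or "top"; returns a dict with "image" (400x640x3 uint8, red, green, blue), "z_map" (400x640 float32, m along the optical axis (not along the pixel's ray), 0 where there is no reading), "fov_y" (degrees; the focal length in pixels is half the picture's height over the tangent of half this angle, whatever the lens; pixels are square), "cx", "cy" (the principal point, pixels), "k1" (the pictures are not rectified: a ray, as slopes to the right and down, at radius r is drawn at 1 + k1 r^2 times it, then the intrinsics apply), "extrinsics" (4x4, takes a point from camera to world coordinates). Camera axes: x right, y up, looking along -z (the intrinsics and any distortion apply to the point x, -y, -z); pixel columns grow to the right and rows downward; lengths in m; the calibration is good to about 2 mm. A picture is of the moment at which its call begins.
- manip.sign_off(): hands the job in; it is judged then, once.
The state is a dict: "t": time; "q": joint angles; "qd": joint speeds; "tau": joint torques, N m; "tcp_pos": TCP position; "tool_rot": TCP orientation; "force": force on the tool from outside, world axes, zero at the start; "ft_torque": the same for the moment, N m; "finger_gap": opening from 0.0 (shut) to 1.0 (fully open); "gripper_force": force on a finger pad.
Only numpy, scipy, OpenCV 4.12 (cv2) and the standard library are available. Lean on these libraries where they do the work, as an engineer would, in place of code of your own. Each camera call takes 0.05 s, during which the arm holds its last target. There are 200 camera calls.

## Working session

There is one attempt and no reset: what is moved stays moved. The work goes in short steps, Python scripts to look and compute and a tool call to move; the robot and the scene stay as the last step left them, time stands still between calls to the robot, and variables do not carry over. Pictures are saved under pics/ and viewed, at most 10 in all, crops included, and the job is handed in when it is done.

Besides the shell and the picture viewer there is one more tool, called by a JSON object that holds its "method" and its "body", one argument or row to a line. drive_tool: Moves the arm, as the interface text tells. Its arguments: {"type":"object","properties":{"plan":{"type":"array"},"newtons":{"type":"number"}},"required":["plan"]}

```bash
mkdir -p pics; ls; python3 - <<'E'
from station import manip
import cv2,numpy as np
s=manip.sense(); print(s, manip.finger_overhang)
for n in("side","top"):
    d=manip.snapshot(n); np.savez(f"pics/{n}0.npz",**d)
    cv2.imwrite(f"pics/{n}0.png",d["image"][:,:,::-1])
    print(n,d["fov_y"],d["cx"],d["cy"],d["k1"],np.round(d["extrinsics"],4).tolist())
E
```

```text
pics
{'t': 0.0, 'q': array([-1.29152186e+00,  5.28471717e-01,  1.43391584e+00,  7.07322325e-06,
        1.18137938e+00, -1.78482229e-01]), 'qd': array([-1.02489654e-03,  1.03020527e-03,  1.52988530e-03, -3.23154305e-04,
       -1.19447443e-03,  2.83885669e-06]), 'tau': array([-8.90896063e-04, -4.42348695e+01, -1.78025454e+01, -1.23985674e-04,
        8.32087768e-03, -7.88623396e-06]), 'tcp_pos': array([ 0.27605606, -0.55996359,  0.24432586]), 'tool_rot': array([ 9.73921224e-01,  2.26883819e-01, -5.14983046e-05, -1.08592593e-03]), 'force': array([ 0.54247514, -0.1304183 ,  0.33254465]), 'ft_torque': array([ 0.03620512, -0.01946842,  0.01189515]), 'gripper_force': 0.0, 'finger_gap': 1.0011546619639995} 0.014
side 56.79832418877407 325.91640155982145 199.214120193206 -0.05667498162578625 [[-0.9094, 0.2943, -0.2939, 0.3645], [-0.4154, -0.6772, 0.6073, 0.4528], [-0.0203, 0.6744, 0.7381, 0.6697], [0.0, 0.0, 0.0, 1.0]]
top 55.80988308084008 318.22294356851546 196.48643656233486 -0.03075687178203266 [[0.0016, 0.9967, -0.0818, 0.5152], [-0.9997, 0.0036, 0.0247, -0.0068], [0.0249, 0.0817, 0.9963, 0.919], [0.0, 0.0, 0.0, 1.0]]
```

```bash
cat > h.py <<'E'
import numpy as np,cv2
def load(f): return dict(np.load(f))
def K(d):
    f=200/np.tan(np.radians(float(d["fov_y"]))/2)
    return np.array([[f,0,d["cx"]],[0,f,d["cy"]],[0,0,1.]]),np.array([d["k1"],0,0,0.])
def rays(d,uv):
    k,D=K(d); p=cv2.undistortPoints(np.array(uv,float).reshape(-1,1,2),k,D).reshape(-1,2)
    E=d["extrinsics"]; v=np.c_[p[:,0],-p[:,1],-np.ones(len(p))]
    return E[:3,3],v@E[:3,:3].T
def onz(d,uv,z):
    o,v=rays(d,uv); return o+v*((z-o[2])/v[:,2])[:,None]
def proj(d,P):
    E=d["extrinsics"]; q=(np.atleast_2d(P)-E[:3,3])@E[:3,:3]; k,D=K(d)
    return cv2.projectPoints(q*[1,-1,-1],np.zeros(3),np.zeros(3),k,D)[0].reshape(-1,2)
def depthpts(d):
    z=d["z_map"]; v,u=np.mgrid[:z.shape[0],:z.shape[1]]
    o,r=rays(d,np.c_[u.ravel(),v.ravel()]); return (o+r*z.reshape(-1,1)).reshape(*z.shape,3)
def tri(d1,a,d2,b):
    o1,v1=rays(d1,[a]);o2,v2=rays(d2,[b]);v1,v2=v1[0],v2[0]
    t=np.linalg.lstsq(np.c_[v1,-v2],o2-o1,rcond=None)[0]
    p,q=o1+v1*t[0],o2+v2*t[1]; return (p+q)/2,np.linalg.norm(p-q)
E
python3 -c "import cv2,numpy as np
a=cv2.imread('pics/side0.png') if 0 else None"
```

```text
(no output)
```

View pics/top0.png

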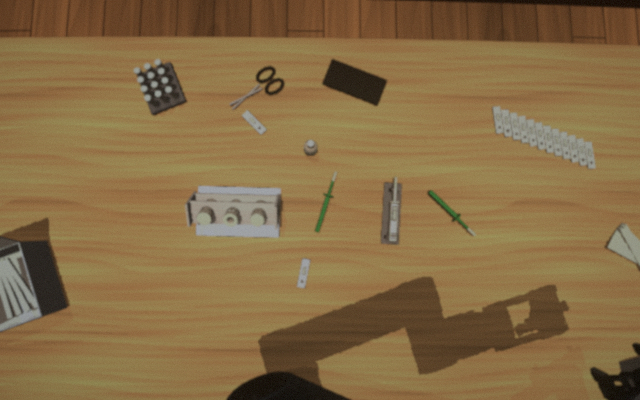

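View pics/side0.png

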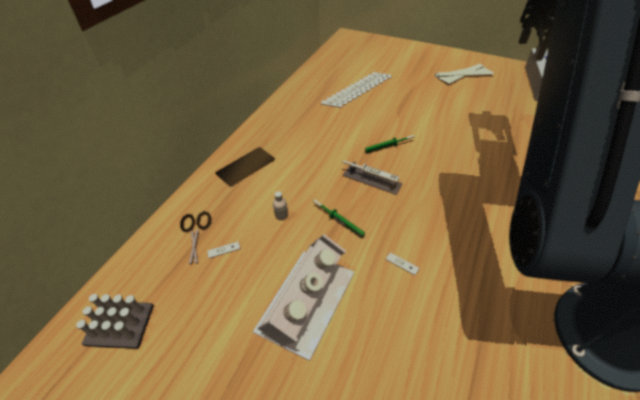

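Top view: the tubes' caps are at (205,217), (232,217) and (258,217). The middle one shows a hole. There are three stick shapes: green at (326,203), green at (452,213), and white on the grey rest at (393,210). The white one is meant. I'll confirm both in one enlarged crop and measure.

```bash
python3 - <<'E'
from h import *
t,s=load("pics/top0.npz"),load("pics/side0.npz")
a=cv2.resize(t["image"][170:255,180:420,::-1],None,fx=3.3,fy=3.3,interpolation=cv2.INTER_CUBIC)
b=cv2.resize(s["image"][150:360,250:410,::-1],None,fx=1.5,fy=1.5,interpolation=cv2.INTER_CUBIC)
c=np.zeros((600,800,3),np.uint8); c[:a.shape[0],:a.shape[1]]=a[:,:800]
c[285:600,:b.shape[1]]=b
e=cv2.resize(s["image"][240:320,280:345,::-1],None,fx=3.9,fy=3.9,interpolation=cv2.INTER_CUBIC); c[285:285+e.shape[0],260:260+e.shape[1]]=e
g=cv2.resize(s["image"][150:200,330:415,::-1],None,fx=3,fy=3,interpolation=cv2.INTER_CUBIC); c[285:285+g.shape[0],530:530+g.shape[1]]=g
cv2.imwrite("pics/crop1.png",c)
P=depthpts(t)
print(np.round([P[217,205],P[217,226],P[217,258],P[225,393],P[185,394],P[240,385],P[150,311]],4))
E
```

```text
[[ 0.5373  0.2193  0.0921]
 [ 0.5373  0.1729  0.0954]
 [ 0.5375  0.1033  0.0974]
 [ 0.5211 -0.2045  0.0351]
 [ 0.6163 -0.2095  0.0295]
 [ 0.4851 -0.1911  0.0056]
 [ 0.6946 -0.0113  0.0531]]
```

View pics/crop1.png

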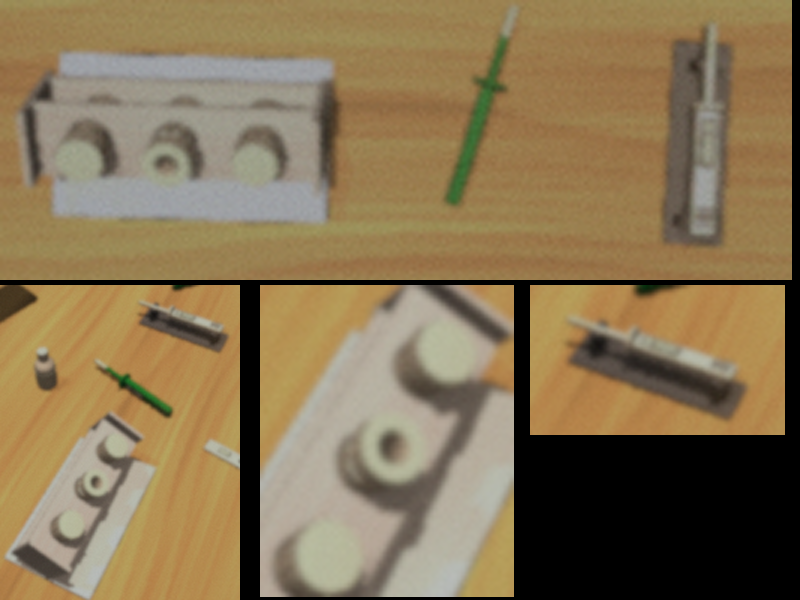

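Confirmed: the middle tube's cap is the only one with a hole, at top (231,219) and side (314,282). The stick is the white one on the grey rest, at top (393,210). Next I measure both from the two views.

```bash
cat > meas.py <<'E'
from h import *
t,s=load("pics/top0.npz"),load("pics/side0.npz")
def blobs(d,box,amin,cond):
    x0,y0,x1,y1=box; im=cv2.resize(d["image"][y0:y1,x0:x1],None,fx=4,fy=4,interpolation=cv2.INTER_CUBIC)
    im=cv2.GaussianBlur(im,(5,5),0).astype(int); m=(cond(im)*255).astype(np.uint8)
    cs,_=cv2.findContours(m,cv2.RETR_EXTERNAL,cv2.CHAIN_APPROX_NONE)
    off=np.array([x0,y0]); sc=lambda p:(np.array(p)-1.5)/4+off
    return [(cv2.contourArea(c)/16,sc(c.reshape(-1,2))) for c in cs if cv2.contourArea(c)/16>amin]
if __name__=="__main__":
    for d,box in((t,(190,205,275,232)),(s,(280,245,345,325))):
        im=d["image"]; 
        for uv in ([(205,219),(258,219),(245,212),(231,225)] if d is t else [(326,258),(298,312),(314,273),(305,296)]):
            print(uv,im[uv[1],uv[0]])
        for A,c in blobs(d,box,40,lambda i:(i[...,1]>165)&(i[...,0]-i[...,2]<45)&(i[...,1]-i[...,0]>-8)):
            h=cv2.convexHull(c.astype(np.float32)); print(A,cv2.fitEllipse(h))
    for A,c in blobs(t,(380,170,405,250),20,lambda i:(i.min(2)>125)):
        print("stick",A,cv2.minAreaRect(c.astype(np.float32)),c.min(0),c.max(0))
    print(t["image"][225,393],t["image"][185,394],t["image"][230,386],t["image"][210,393])
    print(t["image"][200,386:402].tolist())
E
python3 meas.py
```

```text
(205, 219) [158 161 140]
(258, 219) [159 161 139]
(245, 212) [154 147 134]
(231, 225) [156 160 141]
(326, 258) [183 186 158]
(298, 312) [181 184 156]
(314, 273) [183 181 157]
(305, 296) [180 166 151]
222.125 ((297.42791748046875, 308.3421325683594), (16.10190773010254, 18.364452362060547), 167.1543731689453)
586.1875 ((326.39703369140625, 309.0030822753906), (18.499441146850586, 62.755104064941406), 30.792789459228516)
169.40625 ((327.6737976074219, 255.51332092285156), (13.801253318786621, 16.98069953918457), 152.08094787597656)
686.8125 ((310.4002685546875, 270.57427978515625), (36.26457977294922, 75.87406921386719), 50.40689468383789)
stick 70.8125 ((393.0675048828125, 226.61282348632812), (6.202897548675537, 12.821537017822266), 3.814074993133545) [389.875 220.125] [396.125 232.875]
[159 161 158] [128 123 105] [100  90  79] [128 122 108]
[[104, 93, 83], [103, 92, 80], [101, 90, 76], [100, 87, 75], [99, 89, 74], [102, 90, 79], [106, 98, 83], [126, 122, 105], [142, 142, 127], [141, 137, 125], [122, 114, 101], [113, 103, 92], [112, 100, 89], [106, 91, 77], [110, 93, 71], [131, 103, 67]]
```

```bash
python3 - <<'E'
from meas import *
from meas import blobs
C={}
for n,d,box,g in(("t",t,(190,205,275,232),145),("s",s,(280,245,345,325),165)):
    for A,c in blobs(d,box,40,lambda i:(i[...,1]>g)&(i[...,1]-i[...,0]>-4)&(i[...,1]-i[...,2]>8)):
        h=cv2.convexHull(c.astype(np.float32)); e=cv2.fitEllipse(h); C.setdefault(n,[]).append(e[0]); print(n,round(A),np.round(e[0],2),np.round(e[1],2),round(e[2]))
tt=sorted(C["t"]); ss=sorted(C["s"])
if len(tt)==len(ss)==3:
    for a,b in zip(tt,ss): print(np.round(tri(t,a,s,b),4) if 0 else [np.round(v,4) for v in tri(t,a,s,b)])
# stick contour in both
for n,d,box in(("t",t,(376,170,408,250)),("s",s,(335,150,410,200))):
    for A,c in blobs(d,box,25,lambda i:(i[...,0]-i[...,2]<26)&(i.min(2)>(95 if n=="t" else 105))):
        r=cv2.minAreaRect(c.astype(np.float32)); print(n,round(A),np.round(r[0],1),np.round(r[1],1),round(r[2],1),c.min(0),c.max(0))
    x0,y0,x1,y1=box
P=depthpts(t)
# stick by depth: height map of rest
q=P[172:248,380:404]; m=q[...,2]>0.026; v=q[m]; print(len(v)); 
lo=v[:,0]<0.555
from numpy.polynomial import polynomial as pl
print(np.round(np.polyfit(v[:,0],v[:,1],1),4), v[:,0].min(),v[:,0].max(), np.median(v[lo,2]),np.median(v[lo,1]))
for x in np.arange(.46,.66,.01):
    w=v[abs(v[:,0]-x)<.005]
    if len(w): print(round(x,3),len(w),np.round([w[:,1].min(),w[:,1].max(),np.median(w[:,2])],4))
Q=depthpts(s)
for uv in((314,272),(326,258),(298,312),(306,284),(322,282)): print(uv,np.round(Q[uv[1],uv[0]],4))
E
```

```text
t 121 [256.13 220.15] [12.28 13.79] 99
t 135 [229.18 220.17] [12.68 15.36] 101
t 125 [203.2  219.01] [12.29 14.33] 125
t 58 [243.19 206.66] [ 7.1  19.39] 100
s 223 [321.88 315.46] [15.12 35.69] 40
s 206 [297.16 308.77] [15.39 17.7 ] 160
s 86 [338.06 292.98] [ 8.3  20.12] 33
s 197 [313.77 280.66] [15.05 17.65] 151
s 73 [291.07 273.37] [ 3.03 52.48] 32
s 149 [327.34 256.16] [12.62 15.86] 149
t 343 [394.1 211.8] [ 8.2 58.4] 3.6 [388.875 182.625] [398.375 240.875]
s 99 [380.  173.1] [35.1  4.2] 18.7 [363.625 165.625] [396.875 179.375]
444
[-0.1388 -0.1274] 0.4836100045804019 0.6352387320697656 0.03476706055752943 -0.2045022946412446
0.48 2 [-0.2095 -0.207   0.0321]
0.49 43 [-0.2171 -0.1887  0.0343]
0.5 45 [-0.2174 -0.1889  0.0345]
0.51 33 [-0.2139 -0.1955  0.0344]
0.52 40 [-0.215  -0.0068  0.0351]
0.53 32 [-0.2148 -0.1978  0.0346]
0.54 40 [-0.2147 -0.1974  0.0354]
0.55 32 [-0.2145 -0.1986  0.0344]
0.56 32 [-0.2177 -0.1989  0.0353]
0.57 40 [-0.2196 -0.2005  0.0356]
0.58 20 [-0.2139 -0.1967  0.0337]
0.59 13 [-0.2136 -0.2081  0.0325]
0.6 19 [-0.2214 -0.2018  0.0322]
0.61 24 [-0.2215 -0.2021  0.0321]
0.62 13 [-0.2168 -0.2089  0.0328]
0.63 14 [-0.2173 -0.2099  0.0325]
0.64 2 [-0.2165 -0.2137  0.0326]
(314, 272) [0.5486 0.1333 0.0656]
(326, 258) [0.5335 0.1108 0.091 ]
(298, 312) [0.5323 0.2262 0.0892]
(306, 284) [0.5406 0.1783 0.0991]
(322, 282) [0.529  0.1403 0.0535]
```

```bash
python3 - <<'E'
from meas import *
T=[(203.2,219.01),(229.18,220.17),(256.13,220.15)];S=[(297.16,308.77),(313.77,280.66),(327.34,256.16)]
for a,b in zip(T,S): print([np.round(v,4) for v in tri(t,a,s,b)])
a=np.array([-.5,0,.866])
for d in(t,s):
    P=depthpts(d)
    for y,c in((.2225,None),(.165,None),(.1075,None)):
        m=(abs(P[...,1]-y)<.022)&(abs(P[...,0]-.535)<.025)&(P[...,2]>.07)
        v=P[m]; h=v@a
        top=v[h>np.percentile(h,97)-.004]
        print(y,len(top),np.round(np.percentile(h,[80,90,97]),4),np.round(top.mean(0),4),np.round((top.min(0)+top.max(0))/2,4))
E
```

```text
[array([0.5339, 0.2231, 0.0937]), np.float64(0.0022)]
[array([0.531 , 0.1658, 0.0973]), np.float64(0.0013)]
[array([0.5313, 0.1079, 0.0944]), np.float64(0.0012)]
0.2225 143 [-0.1874 -0.1869 -0.1864] [0.5351 0.2224 0.0918] [0.535  0.2222 0.0908]
0.165 123 [-0.1852 -0.1843 -0.1834] [0.5323 0.1642 0.0932] [0.5319 0.1649 0.0943]
0.1075 137 [-0.1861 -0.1855 -0.1844] [0.5318 0.1057 0.0917] [0.5321 0.1063 0.0921]
0.2225 264 [-0.1874 -0.1869 -0.1864] [0.5346 0.2224 0.0915] [0.5349 0.2221 0.0906]
0.165 192 [-0.1856 -0.185  -0.1842] [0.5332 0.1657 0.0931] [0.5333 0.1655 0.0932]
0.1075 196 [-0.1871 -0.1865 -0.1858] [0.5324 0.1083 0.0908] [0.5329 0.1075 0.0902]
```

```bash
cat > go.py <<'E'
import numpy as np
from scipy.spatial.transform import Rotation as R
from station import manip
def frame(z,y):
    z=np.array(z,float)/np.linalg.norm(z); y=np.array(y,float); y-=z*(y@z); y/=np.linalg.norm(y)
    return R.from_matrix(np.c_[np.cross(y,z),y,z])
yaw=np.radians(-1.3); ux=np.array([np.cos(yaw),np.sin(yaw),0]); uy=np.array([-np.sin(yaw),np.cos(yaw),0])
AX=-.5*ux+np.array([0,0,.866]); CAP=np.array([.532,.1652,.0945])
def to(p,r,note=""):
    s=manip.sense(); c=R.from_quat(s["tool_rot"])
    print(note,"t",round(s["t"],2),"turn",np.round((c.inv()*r).as_rotvec(degrees=True),2),"then shift",np.round(r.inv().apply(np.array(p)-s["tcp_pos"])*1e3,1),"mm | now-frame shift",np.round(c.inv().apply(np.array(p)-s["tcp_pos"])*1e3,1))
    print(" tcp",np.round(s["tcp_pos"],4),"q",np.round(np.degrees(s["q"]),1),"F",np.round(s["force"],1))
E
python3 - <<'E'
from go import *
r=frame(-AX,-uy); print(r.as_matrix().round(2).tolist())
to(CAP+AX*.120,r,"far"); to(CAP+AX*.044,r,"near")
E
```

```text
[[0.87, -0.02, 0.5], [-0.02, -1.0, -0.01], [0.5, 0.0, -0.87]]
far t 0.1 turn [-7.32 29.42 26.86] then shift [ 132.3 -730.9  129.5] mm | now-frame shift [ 496.9 -565.1   47.3]
 tcp [ 0.2761 -0.56    0.2444] q [-74.   30.3  82.1  -0.   67.7 -10.2] F [ 0.  -1.1 -0.4]
near t 0.1 turn [-7.32 29.42 26.86] then shift [ 132.3 -730.9  205.5] mm | now-frame shift [ 530.5 -547.4  113.1]
 tcp [ 0.2761 -0.56    0.2444] q [-74.   30.3  82.1  -0.   67.7 -10.2] F [ 0.  -1.1 -0.4]
```

{"method": "drive_tool", "body": {
  "plan": [
    [0,0,0,-1.46,5.88,5.37,-1],
    [0,0,0,-1.46,5.88,5.37,-1],
    [0,0,0,-1.46,5.88,5.37,-1],
    [0,0,0,-1.46,5.88,5.37,-1],
    [0,0,0,-1.46,5.88,5.37,-1],
    [0.044,-0.02,0,0,0,0,-1],
    [0.044,-0.02,0.02,0,0,0,-1],
    [0.044,-0.02,0.03,0,0,0,-1],
    [0,-0.04,0.03,0,0,0,-1],
    [0,-0.045,0.03,0,0,0,-1]
  ]
}}

```text
t: 1.1
tcp_pos: [0.4402, -0.4253, 0.2178]
tool_rot: [0.966, -0.01, 0.259, 0.005]
force: [0.3, 0.7, -0.2]
finger_gap: 0.0
gripper_force: 0.0
```

{"method": "drive_tool", "body": {
  "plan": [
    [0,-0.045,0,0,0,0,-1],
    [0,-0.045,0,0,0,0,-1],
    [0,-0.045,0,0,0,0,-1],
    [0,-0.045,0,0,0,0,-1],
    [0,-0.045,0,0,0,0,-1],
    [0,-0.045,0,0,0,0,-1],
    [0,-0.045,0,0,0,0,-1],
    [0,-0.045,0,0,0,0,-1],
    [0,-0.045,0,0,0,0,-1],
    [0,-0.045,0,0,0,0,-1]
  ]
}}

```text
t: 2.1
tcp_pos: [0.4477, 0.0161, 0.2168]
tool_rot: [0.966, -0.011, 0.257, 0.003]
force: [0.1, -0.9, -0.4]
finger_gap: -0.0
gripper_force: 0.0
```

```bash
python3 - <<'E'
from go import *
r=frame(-AX,-uy)
to(CAP+AX*.120,r,"far"); to(CAP+AX*.044,r,"near")
E
```

```text
far t 2.1 turn [0.03 0.18 0.06] then shift [   8.9 -151.    26.3] mm | now-frame shift [   9.2 -151.    26.2]
 tcp [0.4477 0.0161 0.2168] q [-17.5  14.2 129.1  45.5  11.2  30.8] F [ 0.1 -0.9 -0.4]
near t 2.1 turn [0.03 0.18 0.06] then shift [   8.9 -151.   102.3] mm | now-frame shift [   9.4 -151.   102.2]
 tcp [0.4477 0.0161 0.2168] q [-17.5  14.2 129.1  45.5  11.2  30.8] F [ 0.1 -0.9 -0.4]
```

{"method": "drive_tool", "body": {
  "plan": [
    [0.002,-0.03,0.005,0,0,0,-1],
    [0.002,-0.03,0.005,0,0,0,-1],
    [0.002,-0.03,0.005,0,0,0,-1],
    [0.002,-0.03,0.005,0,0,0,-1],
    [0.001,-0.03,0.006,0,0,0,-1],
    [0,0,0,0,0,0,-1],
    [0,0,0,0,0,0,-1]
  ]
}}

```text
t: 2.8
tcp_pos: [0.4616, 0.1019, 0.2043]
tool_rot: [0.968, -0.01, 0.252, 0.005]
force: [-0.4, -0.5, 0.9]
finger_gap: 0.0
gripper_force: 0.0
```

```bash
python3 - <<'E'
from go import *
r=frame(-AX,-uy)
to(CAP+AX*.120,r,"far"); to(CAP+AX*.044,r,"near")
E
```

```text
far t 2.8 turn [0.18 0.86 0.11] then shift [  4.8 -64.9   9.5] mm | now-frame shift [  5.1 -64.9   9.3]
 tcp [0.4616 0.1019 0.2043] q [ -0.9  17.9 125.6  -2.9   7.4  93.1] F [-0.4 -0.5  0.9]
near t 2.8 turn [0.18 0.86 0.11] then shift [  4.8 -64.9  85.5] mm | now-frame shift [  6.2 -65.2  85.2]
 tcp [0.4616 0.1019 0.2043] q [ -0.9  17.9 125.6  -2.9   7.4  93.1] F [-0.4 -0.5  0.9]
```

{"method": "drive_tool", "body": {
  "plan": [
    [0.003,-0.016,0,0,0.43,0,-1],
    [0.003,-0.016,0,0,0.43,0,-1],
    [0,-0.016,0.005,0,0,0,-1],
    [0,-0.016,0.005,0,0,0,-1],
    [0,0,0,0,0,0,-1],
    [0,0,0,0,0,0,-1]
  ]
}}

```text
t: 3.4
tcp_pos: [0.4733, 0.1647, 0.1983]
tool_rot: [0.966, -0.011, 0.259, 0.005]
force: [0.2, -0.3, 0.1]
finger_gap: -0.003
gripper_force: 0.0
```

```bash
python3 - <<'E'
from go import *
r=frame(-AX,-uy)
to(CAP+AX*.120,r,"far"); to(CAP+AX*.044,r,"near")
E
```

```text
far t 3.4 turn [0.24 0.02 0.03] then shift [-1.1 -1.8 -0.7] mm | now-frame shift [-1.1 -1.8 -0.7]
 tcp [0.4733 0.1647 0.1983] q [  9.7  20.8 121.8 -36.1   9.7 135.2] F [ 0.2 -0.3  0.1]
near t 3.4 turn [0.24 0.02 0.03] then shift [-1.1 -1.8 75.3] mm | now-frame shift [-1.1 -2.2 75.2]
 tcp [0.4733 0.1647 0.1983] q [  9.7  20.8 121.8 -36.1   9.7 135.2] F [ 0.2 -0.3  0.1]
```

{"method": "drive_tool", "body": {
  "plan": [
    [-0.001,-0.001,0.015,0.2,0,0,-1],
    [0,-0.001,0.015,0,0,0,-1],
    [0,0,0.015,0,0,0,-1],
    [0,0,0.015,0,0,0,-1],
    [0,0,0.015,0,0,0,-1],
    [0,0,0.015,0,0,0,-1],
    [0,0,0,0,0,0,-1],
    [0,0,0,0,0,0,-1]
  ]
}}

```text
t: 4.2
tcp_pos: [0.5246, 0.1667, 0.132]
tool_rot: [0.969, -0.01, 0.249, 0.002]
force: [0.1, -0.2, -0.7]
finger_gap: -0.001
gripper_force: 0.0
```

```bash
python3 - <<'E'
from go import *
from h import *
r=frame(-AX,-uy)
to(CAP+AX*.014,r,"contact")
d=manip.snapshot("side"); np.savez("pics/s1.npz",**d); e=manip.snapshot("top")
a=cv2.resize(d["image"][210:340,250:380,::-1],(400,400),interpolation=cv2.INTER_CUBIC)
b=cv2.resize(e["image"][170:250,190:270,::-1],(400,400),interpolation=cv2.INTER_CUBIC)
cv2.imwrite("pics/press1.png",np.hstack([a,b]))
E
```

```text
contact t 4.2 turn [-0.14  1.21  0.03] then shift [-12.3   1.3  22.2] mm | now-frame shift [-11.8   1.4  22.5]
 tcp [0.5246 0.1667 0.132 ] q [  8.3  31.6 117.9 -65.2   4.9 163.5] F [ 0.1 -0.2 -0.7]
```

View pics/press1.png

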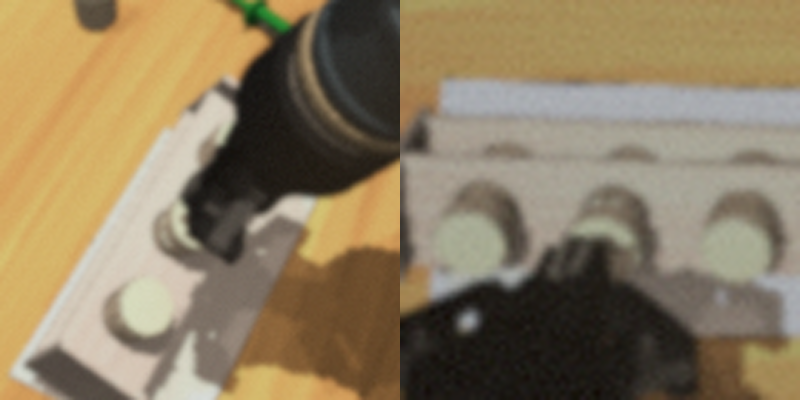

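The fingers are shut and about 14 mm over the dip cap, but joint 6 is at its limit. I'll back off and turn the tool −90° about its own axis, which doesn't matter for pressing.

{"method": "drive_tool", "body": {
  "plan": [
    [-0.005,0,-0.01,0,0,-8,-1],
    [-0.005,0,0,0,0,-8.2,-1],
    [0,0,0,0,0,-8.2,-1],
    [0,0,0,0,0,-8.2,-1],
    [0,0,0,0,0,-8.2,-1],
    [0,0,0,0,0,-8.2,-1],
    [0,0,0,0,0,-8.2,-1],
    [0,0,0,0,0,-8.2,-1],
    [0,0,0,0,0,-8.2,-1],
    [0,0,0,0,0,-8.2,-1]
  ]
}}

```text
t: 5.3
tcp_pos: [0.5105, 0.1667, 0.1368]
tool_rot: [0.736, 0.629, 0.187, 0.165]
force: [0.2, -0.1, -0.4]
finger_gap: 0.0
gripper_force: 0.0
```

{"method": "drive_tool", "body": {
  "plan": [
    [0,0,0,0,0,-8,-1],
    [0,0,0,0,0,0,-1],
    [0,0,0,0,0,0,-1]
  ]
}}

```text
t: 5.6
tcp_pos: [0.5107, 0.1666, 0.1366]
tool_rot: [0.694, 0.676, 0.175, 0.177]
force: [0.2, -0.1, 0.2]
finger_gap: -0.003
gripper_force: 0.0
```

```bash
cat >> go.py <<'E'
r90=frame(-AX,np.cross(-uy,-AX))
E
python3 - <<'E'
from go import *
to(CAP+AX*.024,r90,"10mm above")
E
```

```text
10mm above t 5.6 turn [-1.16 -0.16 -0.26] then shift [-0.9 -2.5 23.1] mm | now-frame shift [-1.  -2.1 23.2]
 tcp [0.5107 0.1666 0.1366] q [  8.6  30.5 119.5 -72.7   4.8  81.6] F [ 0.2 -0.1  0.2]
```

{"method": "drive_tool", "body": {
  "plan": [
    [-0.001,-0.0025,0.004,2,0,0,-1],
    [0,0,0.007,0,0,0,-1],
    [0,0,0.007,0,0,0,-1],
    [0,0,0,0,0,0,-1],
    [0,0,0,0,0,0,-1]
  ]
}}

```text
t: 6.1
tcp_pos: [0.5174, 0.165, 0.1218]
tool_rot: [0.695, 0.677, 0.169, 0.173]
force: [-0.1, -0.3, -0.6]
finger_gap: -0.0
gripper_force: 0.0
```

```bash
python3 - <<'E'
from go import *
to(CAP+AX*.014,r90,"contact")
E
```

```text
contact t 6.1 turn [-2.05  0.04 -0.16] then shift [ 0.5 -1.  17. ] mm | now-frame shift [ 0.6 -0.4 17. ]
 tcp [0.5174 0.165  0.1218] q [  8.3  32.6 118.6 -75.4   4.7  84. ] F [-0.1 -0.3 -0.6]
```

{"method": "drive_tool", "body": {
  "plan": [
    [0,0,0.004,0.5,0,0,-1],
    [0,0,0.004,0.5,0,0,-1],
    [0,0,0.003,0.5,0,0,-1],
    [0,0,0.002,0,0,0,-1],
    [0,0,0,0,0,0,-1]
  ]
}}

```text
t: 6.6
tcp_pos: [0.5235, 0.1649, 0.1105]
tool_rot: [0.697, 0.68, 0.16, 0.164]
force: [-0.1, -0.1, 1.0]
finger_gap: 0.001
gripper_force: 0.0
```

```bash
python3 - <<'E'
from go import *
to(CAP+AX*.014,r90,"contact")
E
```

```text
contact t 6.6 turn [-3.52  0.03 -0.14] then shift [ 0.5 -0.7  4. ] mm | now-frame shift [ 0.5 -0.4  4.1]
 tcp [0.5235 0.1649 0.1105] q [  8.   34.  117.3 -58.3   4.9  66.6] F [-0.1 -0.1  1. ]
```

{"method": "drive_tool", "body": {
  "plan": [
    [0,-0.0005,0.001,0,0,0,-1],
    [0,0,0.001,0,0,0,-1],
    [0,0,0.001,0,0,0,-1],
    [0,0,0.001,0,0,0,-1],
    [0,0,0.001,0,0,0,-1],
    [0,0,0,0,0,0,-1]
  ]
}}

```text
t: 7.2
tcp_pos: [0.5254, 0.1648, 0.1055]
tool_rot: [0.697, 0.68, 0.16, 0.164]
force: [-0.8, 0.2, -0.1]
finger_gap: -0.002
gripper_force: 0.0
```

{"method": "drive_tool", "body": {
  "plan": [
    [0,0,0.001,0,0,0,-1],
    [0,0,0.001,0,0,0,-1],
    [0,0,0,0,0,0,-1]
  ]
}}

```text
t: 7.5
tcp_pos: [0.5261, 0.1648, 0.1042]
tool_rot: [0.697, 0.68, 0.16, 0.164]
force: [-2.3, -0.3, 4.4]
finger_gap: 0.002
gripper_force: 2.6
```

{"method": "drive_tool", "body": {
  "plan": [
    [0,0,0.001,0,0,0,-1],
    [0,0,0.001,0,0,0,-1],
    [0,0,0.001,0,0,0,-1],
    [0,0,0,0,0,0,-1]
  ]
}}

```text
t: 7.9
tcp_pos: [0.5275, 0.1647, 0.1017]
tool_rot: [0.697, 0.68, 0.16, 0.164]
force: [-2.2, -1.1, 6.2]
finger_gap: -0.003
gripper_force: 3.1
```

{"method": "drive_tool", "body": {
  "plan": [
    [0,0,0.001,0,0,0,-1],
    [0,0,0.001,0,0,0,-1],
    [0,0,0,0,0,0,-1]
  ]
}}

```text
t: 8.2
tcp_pos: [0.5283, 0.1647, 0.1003]
tool_rot: [0.697, 0.68, 0.16, 0.164]
force: [-5.2, -0.8, 9.7]
finger_gap: 0.001
gripper_force: 5.4
```

{"method": "drive_tool", "body": {
  "plan": [
    [0,0,0.001,0,0,0,-1],
    [0,0,0.001,0,0,0,-1],
    [0,0,0,0,0,0,-1]
  ]
}}

```text
t: 8.5
tcp_pos: [0.5285, 0.1647, 0.0998]
tool_rot: [0.696, 0.68, 0.161, 0.165]
force: [-9.5, -0.5, 22.6]
finger_gap: 0.002
gripper_force: 12.0
```

{"method": "drive_tool", "body": {
  "plan": [
    [0,0,0.001,0,0,0,-1],
    [0,0,0.001,0,0,0,-1],
    [0,0,0,0,0,0,-1]
  ]
}}

```text
t: 8.8
tcp_pos: [0.5287, 0.1647, 0.0994]
tool_rot: [0.696, 0.68, 0.161, 0.165]
force: [-16.3, -0.2, 35.5]
finger_gap: -0.002
gripper_force: 19.1
```

The force rose to 39 N with almost no movement after about 5.4 mm of travel, so the cap is home. I'll retreat and fit a small kinematic model to choose the stick grasp pitch.

{"method": "drive_tool", "body": {
  "plan": [
    [0,0,-0.01,0,0,0,-1],
    [0,0,-0.03,0,0,0,-1],
    [0,0,-0.04,2,0,0,-1],
    [0,-0.01,-0.04,8,0,0,1],
    [0,-0.01,-0.02,8,0,0,1],
    [0,0,0,8,0,0,1],
    [-0.05,0,0,6,0,0,1],
    [-0.05,0,0,0,0,8,1],
    [-0.05,0,0,0,0,8,1],
    [-0.03,0,0,0,0,8,1]
  ]
}}

```text
t: 9.8
tcp_pos: [0.4699, -0.0304, 0.1666]
tool_rot: [0.854, 0.518, 0.01, 0.04]
force: [-0.3, 0.4, -0.5]
finger_gap: 1.003
gripper_force: 0.0
```

```bash
cat > kin.py <<'E'
import numpy as np
from scipy.optimize import least_squares
from scipy.spatial.transform import Rotation as R
D=[(-74,30.3,82.1,0,67.7,-10.2,.2761,-.56,.2444),(-.9,17.9,125.6,-2.9,7.4,93.1,.4616,.1019,.2043),(9.7,20.8,121.8,-36.1,9.7,135.2,.4733,.1647,.1983),(8.3,31.6,117.9,-65.2,4.9,163.5,.5246,.1667,.132),(8.6,30.5,119.5,-72.7,4.8,81.6,.5107,.1666,.1366),(8.3,32.6,118.6,-75.4,4.7,84,.5174,.165,.1218),(8,34,117.3,-58.3,4.9,66.6,.5235,.1649,.1105)]
from station import manip
s=manip.sense(); D.append((*np.degrees(s["q"]),*s["tcp_pos"])); D=np.array(D)
def fk(p,q):
    a,e,h,l1x,l1,l2x,l2,d,dx=p; E=lambda s,v:R.from_euler(s,v,degrees=True)
    r=E('y',q[4]).apply([dx,0,d]); r=E('z',q[3]).apply(r)+[l2x,0,l2]; r=E('y',q[2]).apply(r)+[l1x,0,l1]
    r=E('y',q[1]).apply(r)+[a,e,h]; return E('z',q[0]).apply(r)
p0=np.array([0,.11,.2,0,.4,0,.35,.25,0])
f=least_squares(lambda p:np.r_[np.concatenate([(fk(p,r[:6])-r[6:])*1e3 for r in D]),(p-p0)*[3,0,3,10,3,10,3,3,10]],p0)
P=f.x
def pose(tcp,pitch_deg,az):  # tool z dir pitch from up in azimuth az; solve q with q4 free
    zt=np.array([np.sin(np.radians(pitch_deg))*np.cos(az),np.sin(np.radians(pitch_deg))*np.sin(az),np.cos(np.radians(pitch_deg))])
    def g(q):
        q6=[*q,0]; E=lambda s,v:R.from_euler(s,v,degrees=True)
        z=(E('z',q[0])*E('y',q[1])*E('y',q[2])*E('z',q[3])*E('y',q[4])).apply([0,0,1])
        return np.r_[(fk(P,q6)-tcp)*1e3,(z-zt)*500]
    return min((least_squares(g,[x0,35,100,q40,40]) for x0 in(-30,8) for q40 in(0,-40,40)),key=lambda o:o.cost+1e3*(o.x[4]<0))
if __name__=="__main__":
    print("fit",P.round(3),"res mm",np.abs(f.fun[:24]).max().round(2), D[-1].round(3))
    for pit in(135,142,150,160): 
        o=pose([.533,-.206,.035],pit,np.radians(-4.4)); print("grasp",pit,o.x.round(1),round(o.cost,3))
    for g in(15,22,30,40):  # grasp tilt from vertical -> insertion pitch = pit+60
        for L in(.045,.12):
            c=np.array([.534,.165,.09])+L*np.array([-.5,0.01,.866])
            o=pose(c,180-g+60,np.radians(-1.3)); print("ins",g,L,o.x.round(1),round(o.cost,3))
E
python3 kin.py
```

```text
fit [ 0.001  0.111  0.273 -0.001  0.587  0.113  0.391  0.282 -0.   ] res mm 0.53 [-1.59680e+01  2.48230e+01  1.10726e+02 -3.43100e+00  4.03670e+01
  1.41320e+01  4.70000e-01 -3.00000e-02  1.67000e-01]
grasp 135 [-46.5  52.7 125.2 136.5  43.5] 0.0
grasp 142 [-43.9  48.6 122.  131.   31.3] 0.0
grasp 150 [-41.1  45.3 117.7 113.5  19. ] 0.0
grasp 160 [-37.8  43.1 111.5  52.6  13.7] 0.0
ins 15 0.045 [  4.   51.3  72.5   3.8 101. ] 0.0
ins 15 0.12 [  4.3  44.2  77.3   4.1 103.3] 0.0
ins 22 0.045 [ 4.2 48.  76.4  3.4 93.4] 0.0
ins 22 0.12 [ 4.5 40.9 80.7  3.6 96.3] 0.0
ins 30 0.045 [ 4.5 44.4 81.2  2.9 84.3] 0.0
ins 30 0.12 [ 4.8 37.1 84.8  3.1 87.9] 0.0
ins 40 0.045 [ 4.9 40.1 87.4  2.2 72.3] 0.0
ins 40 0.12 [ 5.3 32.7 90.4  2.3 76.8] 0.0
```

```bash
cat >> go.py <<'E'
ya=np.radians(-4.4); sx=np.array([np.cos(ya),np.sin(ya),0]); sy=np.array([-np.sin(ya),np.cos(ya),0])
O=np.array([.531,-.2062,.0295]); tl=np.radians(15)
ZG=np.sin(tl)*sx-np.array([0,0,np.cos(tl)]); RG=frame(ZG,-sy); PG=O+.008*sx+.001*ZG
E
python3 - <<'E'
from go import *
from kin import pose
to(PG-.12*ZG,RG,"above"); 
for b in(.12,0): print(pose(PG-b*ZG,165,ya).x.round(1))
E
```

```text
above t 9.8 turn [-4.01 11.82 66.98] then shift [ 44.2 170.6  34.8] mm | now-frame shift [-135.9  112.4   34.3]
 tcp [ 0.4699 -0.0304  0.1666] q [-16.   24.8 110.7  -3.4  40.4  14.1] F [-0.3  0.4 -0.5]
[-37.9  29.6 108.7  16.5  30.2]
[-35.9  43.7 107.4  26.3  17.8]
```

{"method": "drive_tool", "body": {
  "plan": [
    [0,0,0,-0.45,1.31,7.44,1],
    [0,0,0,-0.45,1.31,7.44,1],
    [0,0,0,-0.45,1.31,7.44,1],
    [0,0,0,-0.45,1.31,7.44,1],
    [0,0,0,-0.45,1.31,7.44,1],
    [0,0,0,-0.45,1.31,7.44,1],
    [0,0,0,-0.45,1.31,7.44,1],
    [0,0,0,-0.45,1.31,7.44,1],
    [0,0,0,-0.45,1.31,7.44,1],
    [0.011,0.042,0,0,0,0,1]
  ]
}}

```text
t: 10.8
tcp_pos: [0.4734, -0.0653, 0.168]
tool_rot: [0.991, -0.032, 0.126, 0.002]
force: [0.3, 0.1, 0.6]
finger_gap: 0.998
gripper_force: 0.0
```

{"method": "drive_tool", "body": {
  "plan": [
    [0.011,0.043,0.005,0,0,0,1],
    [0.011,0.043,0.01,0,0,0,1],
    [0.011,0.043,0.015,0,0,0,1],
    [0,0,0,0,0,0,1],
    [0,0,0,0,0,0,1]
  ]
}}

```text
t: 11.3
tcp_pos: [0.5075, -0.2022, 0.1481]
tool_rot: [0.991, -0.035, 0.129, 0.004]
force: [0.1, 0.8, -0.8]
finger_gap: 1.001
gripper_force: 0.0
```

```bash
python3 - <<'E'
from go import *
to(PG,RG,"grasp")
E
```

```text
grasp t 11.3 turn [-0.13  0.16  0.32] then shift [-1.000e-01  2.200e+00  1.238e+02] mm | now-frame shift [  0.3   2.4 123.8]
 tcp [ 0.5075 -0.2022  0.1481] q [-37.8  29.1 108.6  16.2  30.9  43.2] F [ 0.1  0.8 -0.8]
```

{"method": "drive_tool", "body": {
  "plan": [
    [0,0.001,0.03,0,0,0.3,1],
    [0,0.001,0.03,0,0,0,1],
    [0,0,0.025,0,0,0,1],
    [0,0,0.015,0,0,0,1],
    [0,0,0.012,0,0,0,1],
    [0,0,0.008,0,0,0,1],
    [0,0,0.003,0,0,0,1],
    [0,0,0,0,0,0,1]
  ]
}}

```text
t: 12.1
tcp_pos: [0.5395, -0.2051, 0.0301]
tool_rot: [0.991, -0.036, 0.13, 0.004]
force: [-0.5, 0.3, 0.7]
finger_gap: 0.998
gripper_force: 0.0
```

```bash
python3 - <<'E'
from go import *
from h import *
to(PG,RG,"grasp")
d=manip.snapshot("side"); e=manip.snapshot("top")
a=cv2.resize(d["image"][135:215,310:430,::-1],(600,400),interpolation=cv2.INTER_CUBIC)
cv2.imwrite("pics/grasp1.png",a)
np.savez("pics/t2.npz",**e); np.savez("pics/s2.npz",**d)
E
```

```text
grasp t 12.1 turn [-0.12  0.08  0.18] then shift [-0.5  1.7  1.5] mm | now-frame shift [-0.5  1.7  1.5]
 tcp [ 0.5395 -0.2051  0.0301] q [-35.8  43.5 107.4  25.9  18.1  34.4] F [-0.5  0.3  0.7]
```

View pics/grasp1.png

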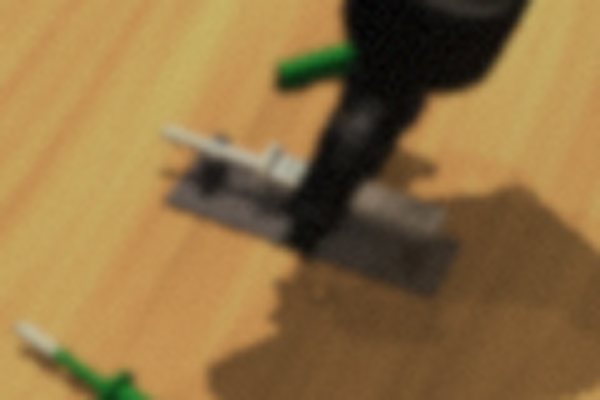

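The fingers straddle the handle between the rear saddle and the collar at about (330,200) in the crop. Closing.

{"method": "drive_tool", "body": {
  "plan": [
    [0,0.0015,0.001,0,0,0,1],
    [0,0,0,0,0,0,-1],
    [0,0,0,0,0,0,-1],
    [0,0,0,0,0,0,-1],
    [0,0,0,0,0,0,-1],
    [0,0,0,0,0,0,-1],
    [0,0,0,0,0,0,-1],
    [0,0,0,0,0,0,-1]
  ],
  "newtons": 60
}}

```text
t: 13.0
tcp_pos: [0.5396, -0.2071, 0.0292]
tool_rot: [0.991, -0.037, 0.13, 0.004]
force: [-1.3, -0.5, 3.6]
finger_gap: 0.199
gripper_force: 58.6
```

{"method": "drive_tool", "body": {
  "plan": [
    [0.0015,0,-0.0055,0,0,0,-1],
    [0.003,0,-0.011,0,0,0,-1],
    [0.0065,0,-0.024,0,0,0,-1],
    [0.01,0,-0.037,0,0,0,-1],
    [0.01,0,-0.037,0,0,0,-1],
    [0.01,0,-0.037,0,0,0,-1],
    [0.01,0,-0.037,0,0,0,-1],
    [0,0,0,0,0,0,-1],
    [0,0,0,0,0,0,-1]
  ]
}}

```text
t: 13.9
tcp_pos: [0.5403, -0.2073, 0.2253]
tool_rot: [0.991, -0.036, 0.13, 0.005]
force: [-0.6, 0.1, -0.0]
finger_gap: 0.19
gripper_force: 58.5
```

```bash
cat >> go.py <<'E'
def ins(L,stand_off=True):  # nominal tcp/rot so that stick axis = -AX, grasped at 8mm, collar at L above HOME
    pass
E
python3 - <<'E'
from go import *
from h import *
s=manip.sense(); print(s["tcp_pos"],s["finger_gap"],s["gripper_force"])
d=manip.snapshot("side"); e=manip.snapshot("top")
np.savez("pics/t3.npz",**e); np.savez("pics/s3.npz",**d)
q=proj(d,s["tcp_pos"])[0]; w=proj(e,s["tcp_pos"])[0]; print(q,w)
def crop(d,c,h=(60,60)):
    x,y=int(c[0]),int(c[1]); x=min(max(x,60),580); y=min(max(y,60),340)
    return cv2.resize(d["image"][y-60:y+60,x-60:x+60,::-1],(400,400),interpolation=cv2.INTER_CUBIC),(x-60,y-60)
a,oa=crop(d,q);b,ob=crop(e,w);print(oa,ob)
c1=cv2.resize(d["image"][245:325,280:360,::-1],(200,200),interpolation=cv2.INTER_CUBIC)
c2=cv2.resize(e["image"][195:245,205:255,::-1],(200,200),interpolation=cv2.INTER_CUBIC)
out=np.zeros((600,800,3),np.uint8); out[:400]=np.hstack([a,b]); out[400:,:200]=c1; out[400:,400:600]=c2
cv2.imwrite("pics/held.png",out)
E
```

```text
[ 0.54030274 -0.20732377  0.22525285] 0.18983030402519196 58.51118803024292
[384.06384536 105.38050763] [417.13187961 213.9406412 ]
(324, 45) (357, 153)
```

View pics/held.png

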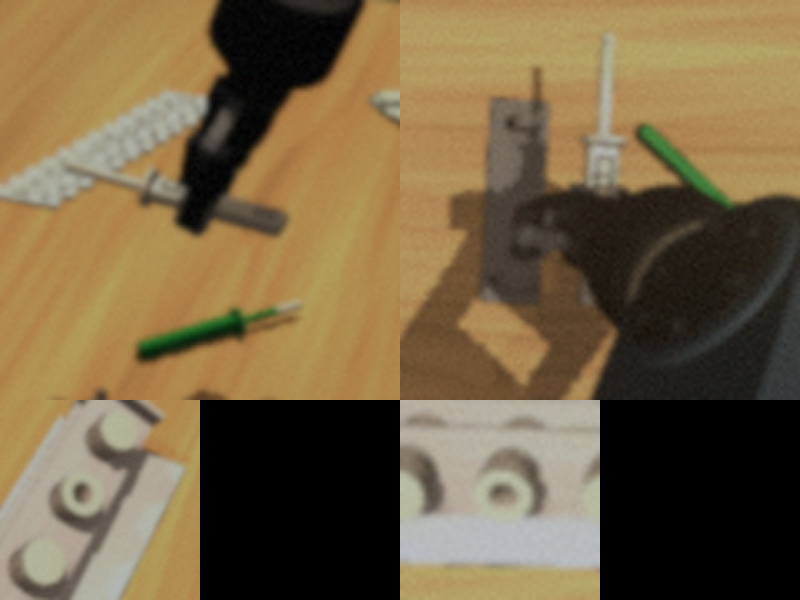

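The stick is held. Its tip is at side (344,94) and top (419,164), the collar at side (369,101) and top (418,196). The dip cap with its hole is clear in both views. I triangulate the tip, collar and cap.

```bash
python3 - <<'E'
from go import *
from h import *
from meas import blobs
d,e=load("pics/s3.npz"),load("pics/t3.npz"); s=manip.sense(); c=R.from_quat(s["tool_rot"])
tip,r1=tri(e,(419.4,163.8),d,(344.4,93.9)); col,r2=tri(e,(418.2,195.8),d,(369.2,101.2))
print("tip",tip.round(4),r1.round(4),"col",col.round(4),r2.round(4),"len",np.linalg.norm(tip-col))
for n,v in(("tip",tip),("col",col)): print(n,"in tool",(c.inv().apply(v-s["tcp_pos"])*1e3).round(1))
u=tip-col;u/=np.linalg.norm(u); print("dir tool",c.inv().apply(u).round(3),"world",u.round(3),"nominal tool",c.inv().apply(sx).round(3))
C={}
for n,dd,box,g in(("t",e,(190,205,275,232),145),("s",d,(280,245,345,325),160)):
    for A,cc in blobs(dd,box,90,lambda i:(i[...,1]>g)&(i[...,1]-i[...,0]>-4)&(i[...,1]-i[...,2]>8)):
        f=cv2.fitEllipse(cv2.convexHull(cc.astype(np.float32))); print(n,round(A),np.round(f[0],2),np.round(f[1],2),round(f[2]))
a=np.array([-.5,.0115,.866])
for dd in(e,d):
    P=depthpts(dd)
    for y in(.2225,.165,.1075):
        m=(abs(P[...,1]-y)<.022)&(abs(P[...,0]-.535)<.025)&(P[...,2]>.07); v=P[m]; h=v@a
        top=v[h>np.percentile(h,95)-.003]; print(y,len(top),np.round(np.percentile(h,[80,90,97]),4),np.round((top.min(0)+top.max(0))/2,4))
E
```

```text
tip [ 0.6338 -0.2129  0.2273] 0.0002 col [ 0.5743 -0.2098  0.2254] 0.0006 len 0.05959526235566468
tip in tool [92.8 -0.6 19.9]
col in tool [34.7  0.7  6.5]
dir tool [ 0.974 -0.022  0.224] world [ 0.998 -0.052  0.031] nominal tool [0.967 0.003 0.255]
t 132 [256.56 219.92] [12.6  14.35] 103
t 143 [230.01 218.85] [13.25 15.29] 93
t 136 [203.56 218.96] [12.89 14.92] 118
s 207 [297.19 308.77] [15.53 17.71] 164
s 327 [326.4  309.36] [16.09 58.14] 36
s 200 [312.36 281.12] [14.84 18.61] 144
s 150 [327.34 256.23] [12.59 16.01] 146
0.2225 111 [-0.1849 -0.1842 -0.1834] [0.5339 0.2229 0.092 ]
0.165 108 [-0.188  -0.1876 -0.1866] [0.5342 0.164  0.0897]
0.1075 117 [-0.185  -0.1841 -0.1833] [0.531  0.1061 0.0913]
0.2225 246 [-0.1847 -0.1842 -0.1835] [0.5349 0.2223 0.0915]
0.165 157 [-0.1886 -0.1879 -0.187 ] [0.5354 0.1654 0.0889]
0.1075 190 [-0.1859 -0.1853 -0.1847] [0.5326 0.1077 0.0905]
```

```bash
cat >> go.py <<'E'
HOME=np.array([.5345,.1648,.0900]); RI=frame(-.7071*ux-np.array([0,0,.7071]),-uy); CT=np.array([.037,.0003,.008])
def pin(L): return HOME+L*AX-RI.apply(CT)
E
python3 - <<'E'
from go import *
from h import *
from kin import pose
d,e=load("pics/s3.npz"),load("pics/t3.npz"); p,r=tri(e,(230.01,218.85),d,(312.36,281.12)); print("cap tri",p.round(4),r.round(4))
to(pin(.125),RI,"pre")
for L in(.125,.0): print(pose(pin(L),225,yaw).x.round(1))
E
```

```text
cap tri [0.5342 0.1651 0.0924] 0.0016
pre t 14.0 turn [ -0.96 -59.74  -2.9 ] then shift [ -73.1 -371.4   62.9] mm | now-frame shift [-109.6 -366.1  -35.2]
 tcp [ 0.5392 -0.2065  0.2229] q [-36.   23.9 100.5  11.4  43.6  50.8] F [ 0.4  0.7 -0.1]
[  4.5  40.2  79.5   4.2 105.1]
[  4.   52.1  72.    3.8 100.8]
```

{"method": "drive_tool", "body": {
  "plan": [
    [0,0,0,-0.12,-7.47,-0.36,-1],
    [0,0,0,-0.12,-7.47,-0.36,-1],
    [0,0,0,-0.12,-7.47,-0.36,-1],
    [0,0,0,-0.12,-7.47,-0.36,-1],
    [0,0,0,-0.12,-7.47,-0.36,-1],
    [0,0,0,-0.12,-7.47,-0.36,-1],
    [0,0,0,-0.12,-7.47,-0.36,-1],
    [0,0,0,-0.12,-7.47,-0.36,-1],
    [-0.009,0,0.007,0,0,0,-1],
    [-0.008,-0.02,0.007,0,0,0,-1]
  ]
}}

```text
t: 15.0
tcp_pos: [0.518, -0.188, 0.2213]
tool_rot: [0.923, -0.012, -0.385, -0.005]
force: [0.1, 1.0, -0.3]
finger_gap: 0.199
gripper_force: 58.6
```

{"method": "drive_tool", "body": {
  "plan": [
    [-0.008,-0.04,0.007,0,0,0,-1],
    [-0.008,-0.045,0.007,0,0,0,-1],
    [-0.008,-0.045,0.007,0,0,0,-1],
    [-0.008,-0.045,0.007,0,0,0,-1],
    [-0.008,-0.045,0.007,0,0,0,-1],
    [-0.008,-0.045,0.007,0,0,0,-1],
    [-0.008,-0.045,0.007,0,0,0,-1],
    [0,-0.04,0,0,0,0,-1],
    [0,0,0,0,0,0,-1],
    [0,0,0,0,0,0,-1]
  ]
}}

```text
t: 16.0
tcp_pos: [0.4518, 0.1653, 0.2288]
tool_rot: [0.924, -0.01, -0.383, -0.003]
force: [0.3, 0.3, 0.3]
finger_gap: 0.191
gripper_force: 58.7
```

{"method": "drive_tool", "body": {
  "plan": [
    [0,0,0,0,0,0,-1],
    [0,0,0,0,0,0,-1],
    [0,0,0,0,0,0,-1]
  ]
}}

```text
t: 16.3
tcp_pos: [0.4529, 0.1637, 0.2302]
tool_rot: [0.924, -0.012, -0.382, -0.004]
force: [-0.8, 0.2, -0.7]
finger_gap: 0.198
gripper_force: 58.7
```

```bash
python3 - <<'E'
from go import *
to(pin(.125),RI,"far"); to(pin(.08),RI,"pre")
E
```

```text
far t 16.3 turn [-0.02 -0.11 -0.18] then shift [-1.  -3.2  1.1] mm | now-frame shift [-1.  -3.2  1.1]
 tcp [0.4529 0.1637 0.2302] q [  4.2  40.1  79.6   4.  105.   95.1] F [-0.8  0.2 -0.7]
pre t 16.3 turn [-0.02 -0.11 -0.18] then shift [42.5 -3.2 12.8] mm | now-frame shift [42.4 -3.3 12.8]
 tcp [0.4529 0.1637 0.2302] q [  4.2  40.1  79.6   4.  105.   95.1] F [-0.8  0.2 -0.7]
```

{"method": "drive_tool", "body": {
  "plan": [
    [0.009,-0.0015,0.0025,0,0,-0.2,-1],
    [0.009,-0.0015,0.0025,0,0,0,-1],
    [0.009,0,0.003,0,0,0,-1],
    [0.009,0,0.003,0,0,0,-1],
    [0.006,0,0.002,0,0,0,-1],
    [0,0,0,0,0,0,-1],
    [0,0,0,0,0,0,-1],
    [0,0,0,0,0,0,-1]
  ]
}}

```text
t: 17.1
tcp_pos: [0.4734, 0.1674, 0.1918]
tool_rot: [0.924, -0.009, -0.381, -0.004]
force: [-1.0, 0.2, -1.1]
finger_gap: 0.195
gripper_force: 58.7
```

```bash
python3 - <<'E'
from go import *
from h import *
to(pin(.08),RI,"pre")
s=manip.sense(); r=R.from_quat(s["tool_rot"])
d=manip.snapshot("side"); e=manip.snapshot("top"); np.savez("pics/t4.npz",**e); np.savez("pics/s4.npz",**d)
a=cv2.resize(d["image"][230:310,270:350,::-1],(400,400),interpolation=cv2.INTER_CUBIC)
b=cv2.resize(e["image"][180:260,190:270,::-1],(400,400),interpolation=cv2.INTER_CUBIC)
cv2.imwrite("pics/pre.png",np.hstack([a,b]))
for n,v in(("tip",[.097-.002,.0003,.0235]),("col",CT)):
    w=s["tcp_pos"]+r.apply(v); print(n,w.round(4),proj(d,w).round(1),proj(e,w).round(1))
print("HOME",proj(d,HOME).round(1),proj(e,HOME).round(1))
E
```

```text
pre t 17.1 turn [ 0.06 -0.15  0.11] then shift [1. 1. 0.] mm | now-frame shift [1.  1.  0.1]
 tcp [0.4734 0.1674 0.1918] q [  4.4  44.2  77.5   4.1 102.9  94.9] F [-1.   0.2 -1.1]
tip [0.5241 0.1662 0.1082] [[317.4 279.1]] [[227.7 223. ]]
col [0.494  0.1667 0.1601] [[333.1 269.5]] [[221.6 237.9]]
HOME [[312.8 281.7]] [[230.2 218.4]]
```

View pics/pre.png

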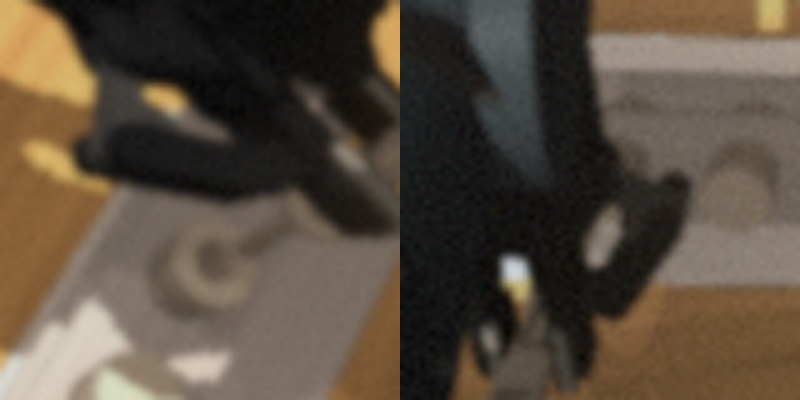

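The side view shows the stem at crop (240–300, 247–215) running in line with the hole at (213,263). The top view is blocked by the arm. I'll check the unseen direction with side-camera depth along the stem.

```bash
python3 - <<'E'
from go import *
from h import *
d=load("pics/s4.npz"); P=depthpts(d); s=manip.sense()
B=np.c_[ux,uy,AX]  # approx; lateral axes: w perp to AX in xz
w=np.cross(uy,AX)
ctr=HOME
M=P[230:310,270:350].reshape(-1,3); g=M-ctr
L=g@AX; yy=g@uy; ww=g@w
m=(L>.015)&(L<.078)&(abs(yy)<.012)&(abs(ww)<.012)
cam=d["extrinsics"][:3,3]; v=cam-ctr; v/=np.linalg.norm(v); print("toward cam (w,y,axis)",np.round([v@w,v@uy,v@AX],2))
for lo in np.arange(.015,.08,.008):
    k=m&(L>=lo)&(L<lo+.008)
    if k.sum(): print(round(lo*1e3),k.sum(),"w",np.round(np.percentile(ww[k],[0,50,100])*1e3,1),"y",np.round(np.percentile(yy[k],[0,50,100])*1e3,1))
k=(abs(L)<.004)&(np.hypot(yy,ww)<.02); print("ring",k.sum(),np.round([L[k].mean()*1e3,(ww[k].min()+ww[k].max())*500,(yy[k].min()+yy[k].max())*500,ww[k].mean()*1e3,yy[k].mean()*1e3],1))
E
```

```text
toward cam (w,y,axis) [0.2  0.42 0.88]
23 7 w [-2.8  0.5  2.1] y [3.  4.1 5. ]
31 7 w [-1.1  1.   1.9] y [1.2 4.7 5.5]
39 10 w [-3.5 -0.2  2. ] y [2.4 5.  5.8]
47 12 w [-4.6 -0.3  2.1] y [1.8 5.  6. ]
55 9 w [-3.3 -0.4  2.2] y [1.6 4.4 5.7]
63 2 w [0.5 1.  1.4] y [3.4 4.1 4.7]
ring 181 [-1.7  0.8  0.5  1.   1.3]
```

{"method": "drive_tool", "body": {
  "plan": [
    [0.0005,0.001,-0.001,0,0,0,-1],
    [0.005,0,0.0013,0,0,0,-1],
    [0.005,0,0.0013,0,0,0,-1],
    [0.005,0,0.0013,0,0,0,-1],
    [0.005,0,0.0013,0,0,0,-1],
    [0.004,0,0.001,0,0,0,-1],
    [0.004,0,0.001,0,0,0,-1],
    [0,0,0,0,0,0,-1]
  ]
}}

```text
t: 18.0
tcp_pos: [0.4893, 0.166, 0.1664]
tool_rot: [0.924, -0.01, -0.382, -0.004]
force: [-0.5, 1.5, -0.5]
finger_gap: 0.197
gripper_force: 58.7
```

```bash
python3 - <<'E'
from go import *
from h import *
to(pin(.05),RI,"pre")
s=manip.sense(); print(s["force"].round(1),s["ft_torque"].round(2))
d=manip.snapshot("side"); np.savez("pics/s5.npz",**d)
cv2.imwrite("pics/ins1.png",cv2.resize(d["image"][240:310,280:350,::-1],(420,420),interpolation=cv2.INTER_CUBIC))
E
```

```text
pre t 18.0 turn [ 0.05 -0.1   0.1 ] then shift [ 0.7 -0.1  1.1] mm | now-frame shift [ 0.7 -0.1  1.1]
 tcp [0.4893 0.166  0.1664] q [  4.2  47.1  75.6   3.9 102.   94.6] F [-0.5  1.5 -0.5]
[-0.5  1.5 -0.5] [ 0.04 -0.32 -0.02]
```

View pics/ins1.png

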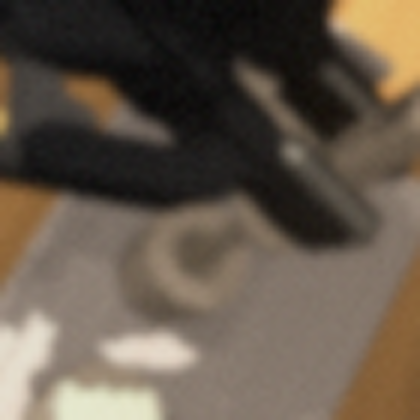

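The stem runs into the hole around crop (205,243), with no contact force. Continuing.

{"method": "drive_tool", "body": {
  "plan": [
    [0.004,0,0.001,0,0,0,-1],
    [0.004,0,0.001,0,0,0,-1],
    [0.004,0,0.001,0,0,0,-1],
    [0,0,0,0,0,0,-1]
  ]
}}

```text
t: 18.45
tcp_pos: [0.4957, 0.1659, 0.1559]
tool_rot: [0.924, -0.01, -0.382, -0.004]
force: [0.5, -0.3, -0.5]
finger_gap: 0.196
gripper_force: 58.7
```

{"method": "drive_tool", "body": {
  "plan": [
    [0.004,0,0.0011,0,0,0,-1],
    [0.004,0,0.0011,0,0,0,-1],
    [0.004,0,0.0011,0,0,0,-1],
    [0.004,0,0.0011,0,0,0,-1],
    [0,0,0,0,0,0,-1]
  ]
}}

```text
t: 18.95
tcp_pos: [0.5039, 0.1657, 0.1414]
tool_rot: [0.924, -0.009, -0.382, -0.004]
force: [0.0, 0.6, -1.7]
finger_gap: 0.192
gripper_force: 58.7
```

```bash
python3 - <<'E'
from go import *
to(pin(0),RI,"contact"); print(manip.sense()["ft_torque"].round(2))
E
```

```text
contact t 18.95 turn [ 0.06 -0.11  0.1 ] then shift [21.  -0.1  6.7] mm | now-frame shift [21.  -0.   6.7]
 tcp [0.5039 0.1657 0.1414] q [  4.1  49.9  73.7   3.8 101.2  94.5] F [ 0.   0.6 -1.7]
[-0.04 -0.31 -0.04]
```

{"method": "drive_tool", "body": {
  "plan": [
    [0.004,0,0.0013,0,0,0,-1],
    [0.004,0,0.0013,0,0,0,-1],
    [0.004,0,0.0012,0,0,0,-1],
    [0.003,0,0.0008,0,0,0,-1],
    [0,0,0,0,0,0,-1]
  ]
}}

```text
t: 19.45
tcp_pos: [0.5112, 0.1656, 0.1277]
tool_rot: [0.924, -0.009, -0.382, -0.004]
force: [0.2, 0.8, -0.6]
finger_gap: 0.194
gripper_force: 58.7
```

{"method": "drive_tool", "body": {
  "plan": [
    [0.001,0,0.0003,0,0,0,-1],
    [0.001,0,0.0003,0,0,0,-1],
    [0.001,0,0.0003,0,0,0,-1],
    [0,0,0,0,0,0,-1]
  ]
}}

```text
t: 19.85
tcp_pos: [0.5127, 0.1656, 0.1254]
tool_rot: [0.924, -0.009, -0.382, -0.004]
force: [-0.1, 0.0, 0.1]
finger_gap: 0.193
gripper_force: 58.7
```

{"method": "drive_tool", "body": {
  "plan": [
    [0.001,0,0.0003,0,0,0,-1],
    [0.001,0,0.0003,0,0,0,-1],
    [0,0,0,0,0,0,-1]
  ]
}}

```text
t: 20.15
tcp_pos: [0.5137, 0.1656, 0.1235]
tool_rot: [0.924, -0.009, -0.382, -0.004]
force: [-0.5, -0.0, -0.2]
finger_gap: 0.198
gripper_force: 58.7
```

{"method": "drive_tool", "body": {
  "plan": [
    [0.001,0,0.0003,0,0,0,-1],
    [0.001,0,0.0003,0,0,0,-1],
    [0,0,0,0,0,0,-1]
  ]
}}

```text
t: 20.45
tcp_pos: [0.5146, 0.1656, 0.1218]
tool_rot: [0.924, -0.009, -0.382, -0.004]
force: [-0.5, 0.4, -0.2]
finger_gap: 0.195
gripper_force: 58.7
```

{"method": "drive_tool", "body": {
  "plan": [
    [0.001,0,0.0003,0,0,0,-1],
    [0.001,0,0.0003,0,0,0,-1],
    [0,0,0,0,0,0,-1]
  ]
}}

```text
t: 20.75
tcp_pos: [0.5147, 0.1656, 0.1217]
tool_rot: [0.924, -0.009, -0.383, -0.004]
force: [-2.6, -0.5, 6.9]
finger_gap: 0.192
gripper_force: 59.1
```

The stop comes at the predicted depth (7 N along the axis), so the collar is on the cap. Now the hold.

{"method": "drive_tool", "body": {
  "plan": [
    [0.0004,0,0.0001,0,0,0,-1],
    [0,0,0,0,0,0,-1],
    [0,0,0,0,0,0,-1],
    [0,0,0,0,0,0,-1],
    [0,0,0,0,0,0,-1],
    [0,0,0,0,0,0,-1],
    [0,0,0,0,0,0,-1],
    [0,0,0,0,0,0,-1],
    [0,0,0,0,0,0,-1],
    [0,0,0,0,0,0,-1]
  ]
}}

```text
t: 21.75
tcp_pos: [0.5147, 0.1656, 0.1217]
tool_rot: [0.923, -0.009, -0.384, -0.004]
force: [-2.3, -0.3, 7.9]
finger_gap: 0.197
gripper_force: 59.1
```

{"method": "drive_tool", "body": {
  "plan": [
    [0,0,0,0,0,0,-1],
    [0,0,0,0,0,0,-1],
    [0,0,0,0,0,0,-1],
    [0,0,0,0,0,0,-1],
    [0,0,0,0,0,0,-1],
    [0,0,0,0,0,0,-1],
    [0,0,0,0,0,0,-1],
    [0,0,0,0,0,0,-1],
    [0,0,0,0,0,0,-1],
    [0,0,0,0,0,0,-1]
  ]
}}

```text
t: 22.75
tcp_pos: [0.5147, 0.1656, 0.1216]
tool_rot: [0.923, -0.009, -0.384, -0.004]
force: [-1.6, 0.2, 7.5]
finger_gap: 0.195
gripper_force: 59.1
```

{"method": "drive_tool", "body": {
  "plan": [
    [0,0,0,0,0,0,-1],
    [0,0,0,0,0,0,-1],
    [0,0,0,0,0,0,-1],
    [0,0,0,0,0,0,-1],
    [0,0,0,0,0,0,-1],
    [0,0,0,0,0,0,-1],
    [0,0,0,0,0,0,-1],
    [0,0,0,0,0,0,-1],
    [0,0,0,0,0,0,-1],
    [0,0,0,0,0,0,-1]
  ]
}}

```text
t: 23.75
tcp_pos: [0.5147, 0.1656, 0.1216]
tool_rot: [0.923, -0.009, -0.384, -0.004]
force: [-2.0, -0.3, 7.6]
finger_gap: 0.193
gripper_force: 59.1
```

{"method": "drive_tool", "body": {
  "plan": [
    [0,0,0,0,0,0,-1],
    [0,0,0,0,0,0,-1],
    [0,0,0,0,0,0,-1]
  ]
}}

```text
t: 24.05
tcp_pos: [0.5147, 0.1656, 0.1217]
tool_rot: [0.923, -0.009, -0.384, -0.004]
force: [-1.9, -0.2, 8.1]
finger_gap: 0.191
gripper_force: 59.1
```

```bash
python3 - <<'E'
from go import *
to(pin(.09),RI,"out")
E
```

```text
out t 24.05 turn [0.07 0.11 0.11] then shift [-87.5   0.  -22.9] mm | now-frame shift [-87.6  -0.1 -22.8]
 tcp [0.5147 0.1656 0.1217] q [  4.   52.1  72.    3.8 100.9  94.4] F [-1.9 -0.2  8.1]
```

{"method": "drive_tool", "body": {
  "plan": [
    [-0.004,0,-0.001,0,0,0,-1],
    [-0.0078,0,-0.0021,0,0,0,-1],
    [-0.0097,0,-0.0026,0,0,0,-1],
    [-0.0097,0,-0.0026,0,0,0,-1],
    [-0.0097,0,-0.0026,0,0,0,-1],
    [-0.0097,0,-0.0026,0,0,0,-1],
    [-0.0097,0,-0.0026,0,0,0,-1],
    [-0.0097,0,-0.0026,0,0,0,-1],
    [-0.0097,0,-0.0026,0,0,0,-1],
    [-0.0097,0,-0.0026,0,0,0,-1]
  ]
}}

```text
t: 25.05
tcp_pos: [0.4689, 0.1665, 0.2003]
tool_rot: [0.924, -0.009, -0.381, -0.004]
force: [-0.5, -0.3, -1.0]
finger_gap: 0.193
gripper_force: 58.7
```

{"method": "drive_tool", "body": {
  "plan": [
    [-0.0097,0,-0.0026,0,0,0,-1],
    [-0.0097,0,-0.0026,0,0,0,-1],
    [0,0,0,0,0,0,-1],
    [0,0,0,0,0,0,-1]
  ]
}}

```text
t: 25.45
tcp_pos: [0.4594, 0.1667, 0.2171]
tool_rot: [0.924, -0.009, -0.381, -0.004]
force: [-0.0, -0.6, -0.8]
finger_gap: 0.194
gripper_force: 58.7
```

```bash
python3 - <<'E'
from go import *
from kin import pose
s=manip.sense(); RF=RI*R.from_euler('y',60,degrees=True); print(RF.apply([.966,0,.257]).round(3))
to([.47,-.0,.2],RF,"final"); print(pose(np.array([.47,.0,.2]),165,yaw).x.round(1))
E
```

```text
[ 0.999 -0.023  0.002]
final t 25.45 turn [-1.000e-02  5.981e+01  1.300e-01] then shift [  9.5 166.4  20.3] mm | now-frame shift [ 22.  166.4   2.2]
 tcp [0.4594 0.1667 0.2171] q [  4.4  41.5  79.    4.1 104.1  95. ] F [-0.  -0.6 -0.8]
[-16.   18.5 116.8   7.4  30.4]
```

{"method": "drive_tool", "body": {
  "plan": [
    [0,0,0,0,7.48,0,-1],
    [0,0,0,0,7.48,0,-1],
    [0,0,0,0,7.48,0,-1],
    [0,0,0,0,7.48,0,-1],
    [0,0,0,0,7.48,0,-1],
    [0,0,0,0,7.48,0,-1],
    [0,0,0,0,7.48,0,-1],
    [0,0,0,0,7.48,0,-1],
    [0.01,0.02,0.003,0,0,0,-1],
    [0.01,0.03,0.004,0,0,0,-1]
  ]
}}

```text
t: 26.45
tcp_pos: [0.478, 0.117, 0.2151]
tool_rot: [0.991, -0.008, 0.13, 0.001]
force: [0.5, -0.4, 0.9]
finger_gap: 0.193
gripper_force: 58.6
```

{"method": "drive_tool", "body": {
  "plan": [
    [0.01,0.035,0.004,0,0,0,-1],
    [0.006,0.035,0.004,0,0,0,-1],
    [0,0.03,0.004,0,0,0,-1],
    [0,0.015,0.003,0,0,0,-1],
    [0,0,0,0,0,0,-1],
    [0,0,0,0,0,0,-1],
    [0,0,0,0,0,0,-1],
    [0,0,0,0,0,0,-1],
    [0,0,0,0,0,0,-1]
  ]
}}

```text
t: 27.35
tcp_pos: [0.4963, 0.0017, 0.2051]
tool_rot: [0.991, -0.01, 0.13, 0.001]
force: [-0.3, 0.4, 0.5]
finger_gap: 0.193
gripper_force: 58.7
```

```bash
python3 - <<'E'
from go import *
from h import *
s=manip.sense(); r=R.from_quat(s["tool_rot"]); print(s["tcp_pos"].round(4),"model stick dir",r.apply([.966,0,.257]).round(3),s["qd"].round(3))
d=manip.snapshot("side"); e=manip.snapshot("top"); np.savez("pics/t6.npz",**e); np.savez("pics/s6.npz",**d)
out=[]
for k in(d,e):
    x,y=proj(k,s["tcp_pos"]+[.03,0,0])[0].astype(int)-50; print(x,y)
    out.append(cv2.resize(k["image"][y:y+100,x:x+100,::-1],(400,400),interpolation=cv2.INTER_CUBIC))
cv2.imwrite("pics/final.png",np.hstack(out))
for k in (d,e):
    P=depthpts(k); q=P-s["tcp_pos"]; m=(abs(q[...,1])<.03)&(q[...,0]>.05)&(q[...,0]<.12)&(abs(q[...,2])<.03); v=P[m]
    print(len(v), np.polyfit(v[:,0],v[:,2],1).round(3), np.polyfit(v[:,0],v[:,1],1).round(3), v.min(0).round(3),v.max(0).round(3))
E
```

```text
[0.4963 0.0017 0.2051] model stick dir [ 0.999 -0.019  0.002] [-0.005  0.001 -0.002  0.001 -0.001 -0.003]
303 127
254 171
94 [0.005 0.204] [-0.01   0.009] [ 0.546 -0.002  0.202] [0.594 0.005 0.21 ]
87 [-0.019  0.219] [-0.025  0.014] [ 0.548 -0.003  0.205] [0.593 0.003 0.211]
```

View pics/final.png

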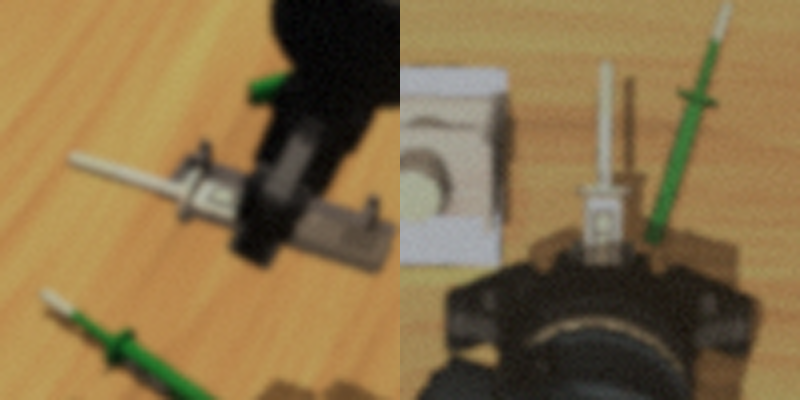

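The final view shows the stick level within about 1° (depth fits), its window facing up at top crop (602,220), about 0.205 m up and at rest. Handing in.

```bash
python3 -c "
from station import manip
print(manip.sign_off())"
```

```text
the job is handed in; nothing more can be done
None
```

Job handed in at about 27.5 s: I pressed the dip cap to its hard stop, dipped the stick to the collar for just over three seconds, drew it straight out, and now hold it level, window up, about 20 cm above the table.

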